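# Switch on the long work lamp against the bench stop

## Robot

A 6-joint arm with a two-finger parallel gripper is mounted at the origin on the work surface. World frame = base frame: x ahead of the robot, y to its left, z up, the work surface at z = 0. Lengths are in m, angles in rad, forces in N, time in s.
With the tool pointing down it reaches from about 0.35 to 0.975 m from the base axis. Payload 4.9 kg.
Tool frame: the origin (TCP) lies between the finger pads; the fingertips stand 22 mm ahead of it and the grasp point (between the pads) lies 3 mm ahead of it; z points along the fingers, y is the line along which they close (so a half turn about z gives the same grasp; the last joint's range is limited). The gripper opens to 85 mm and grips with 20 to 120 N. Pads are 22 mm wide; open, the fingers measure 114 mm over their backs; the gripper's body (76 mm by 85 mm) begins 54 mm behind the grasp point. The pads swing forward as they close: fully open they stand 13 mm farther back than shut.
Start: joints at [-1.33, 0.053, 1.613, -0, 1.476, -0.119], TCP at [0.22, -0.585, 0.233] pointing down, gripper open.
Joint ranges: [-3.01, 3.01], [-1.01, 2.22], [0.06, 2.58], [-1.02, 4.17], [0.09, 2.62], [-3.14, 3.14]. Speed limits (rad/s): [2.57, 2.57, 3.14, 3.14, 3.14, 3.14].

## Interface

Orientations are given as a unit quaternion [w, x, y, z].
In Python, from plant import state, grab_frame, get_calibration, job_done, recognise, regions_of gives the robot as it stands.
- The arm moves only by the tool apply_moves, never from a script. Its argument "targets" is a list of rows, each an object with "translation": the shift along the tool's x, y, z normalised to -1 to 1, where 1 is 100 mm, a list of three; "twist": the turn about the tool's z normalised to -1 to 1, where 1 is 0.1 rad; "hand": the opening, from 0 (shut) to 1 (fully open). A call has 1 to 8 rows; each row shifts and turns the commanded pose from where the row before left it, along the tool's axes as they then stand; what a row does not reach is not made up. A row lasts 1/10 s, in which the tool goes at most 50 mm and 8.59 degrees, less where a joint would pass 70% of its speed; a pose out of reach is approached as far as the arm can. A call with a number of a shift or a turn outside -1 to 1 is refused whole. A call with a gripper value outside its range is refused whole. The fingers move at their own pace and stop on an object; the grip force is fixed at half the most. Time passes only in rows, so rows that do not move let the fingers close. It gives the time, the measured TCP pose, the force, the opening and the grip force at its end, in the units of the state.
- state(): the state, without advancing time (a new reading comes with each control period).
- grab_frame(name): name is "side" or "top"; returns the picture (420x560x3 uint8, red, green, blue); there is no depth.
- get_calibration(name): a dict with "camera_matrix" (3x3 intrinsics, pixels), "pose" (4x4, takes a point from camera to world coordinates). Camera axes: x right, y up, looking along -z (the intrinsics and any distortion apply to the point x, -y, -z); pixel columns grow to the right and rows downward; lengths in m; the calibration is good to about 2 mm. A picture is of the moment at which its call begins. get_calibration takes no time and is no camera call.
- job_done(): hands the job in; it is judged then, once.
Trained networks look in the newest picture that a camera, given by its name, has taken for a name from the list of things; names that differ only in an ending like _2 or _b are one class to them, and where a whole thing is asked for, a point or a joint stands for the part that bears it (a point fixed in the world has none). Each returns a list of dicts, best first, with "score" (0 to 1); they miss things now and then, are a little off and sometimes report something else, mostly with a low value. They report only what shows in the picture. A call takes as long as a camera call. They do not tell look-alikes from the thing itself.
- recognise(camera, query): "point" ([x, y, z] in m, in world coordinates, good to about 4 mm: the middle of the surface that is visible of it).
- regions_of(camera, query): "pixels" (420x560 bool, what is visible of it).
The state is a dict: "time": time; "joint_pos": joint angles; "joint_vel": joint speeds; "joint_efforts": joint torques, N m; "tool_pos": TCP position; "tool_rot": TCP orientation; "contact_force": force on the tool from outside, world axes, zero at the start; "ft_torque": the same for the moment, N m; "gripper_width": opening from 0.0 (shut) to 1.0 (fully open); "grasp_force": force on a finger pad.
Only numpy, scipy, OpenCV 4.12 (cv2) and the standard library are available. Lean on these libraries where they do the work, as an engineer would, in place of code of your own. Each camera call takes 0.05 s, during which the arm holds its last target. There are 200 camera calls.

## Task

Switch on the longer of the two work lamps lying in front of the steel bench stop. The lamps are loose and slide away when pressed, so push the long one lens first up against the stop and, braced there, press the switch in its tail end all the way in and hold it for about half a second. Then let go, leaving the lamp lying squarely against the stop with its switch sprung back out; leave the short lamp where it is.

Things in the scene. Friction and masses are not known exactly. Their poses are not given: they have to be found in the camera images.
- long_lamp: Longer work lamp, loose, 0.25 kg; grey box 52 wide, 46 high, black head 62 wide, 54 high; 125 long without switch. Origin: bench level under the middle of the lens face; x points out of the lens, to the stop, z up. Its tail switch, a light grey flat round cap 34 in diameter, sticks out 14: face centre at x -139, y 0, z +26 mm, pressed along +x. Starts 15 to 45 mm off the stop, within 7 degrees of square.
- long_switch (a joint): Travel (m) of the long lamp's switch: 0 out, 0.006 fully in; 0.004 or more counts as in. A spring returns it: it starts to move at 1.8 N and takes 6 N to be fully in. Unbraced, the lamp slides on the bench at less than that, about 1.5 to 3.5 N.
- stop: Steel angle bar fixed to the bench: upright plate 400 long (its y), 55 high, 8 thick, with a 58 deep foot behind. Origin: bench level, middle of the face that looks at the lamps and the robot; x points away from the lamps (the direction to push).
- short_lamp: Shorter work lamp, to be left alone: built like the long one but 85 long without its switch. Same origin (bench level under the lens face) and axes; switch face at x -99 mm. Lies beside the long one, to its left or right, about 200 mm away centre to centre.
There are look-alikes about, which are no part of the job. What is shaped like the long_lamp but turquoise is not meant.

How it is judged:
By the outcome, as a careful person would: the job done as asked, in the order asked, and still so for the second after the job is handed in, with the robot touching nothing.
It also fails if it takes over 38 s, if anything falls off the work surface, if the arm or the gripper's body presses on something with over 40 N, if the wrist force passes 120 N, or if a joint passes its speed limit or range.

## Working session

There is one attempt and no reset: what is moved stays moved. The work goes in short steps, Python scripts to look and compute and a tool call to move; the robot and the scene stay as the last step left them, time stands still between calls to the robot, and variables do not carry over. Pictures are saved under pics/ and viewed, at most 10 in all, crops included, and the job is handed in when it is done.

Besides the shell and the picture viewer there is one more tool, called after "Emit:" by a JSON object that holds its "api" and its "payload". apply_moves: Moves the arm, as the interface text tells. Its arguments: {"type":"object","properties":{"targets":{"type":"array"}},"required":["targets"]}

```bash
mkdir -p pics
python3 - <<'E'
from plant import *
import cv2,numpy as np
s=state();print(s['time'],s['tool_pos'],s['tool_rot'],s['contact_force'])
for c in('top','side'):
    f=grab_frame(c);cv2.imwrite(f'pics/{c}0.png',f[:,:,::-1])
    k=get_calibration(c);print(c,np.round(k['camera_matrix'],1).tolist(),np.round(k['pose'],3).tolist(),[x for x in k])
    for q in('long_lamp','short_lamp','stop','long_switch'):
        for r in recognise(c,q)[:4]: print(c,q,round(r['score'],2),np.round(r['point'],3))
E
```

```text
0.0 [ 0.2199137  -0.58438272  0.23139443] [-9.98696549e-04  9.83860701e-01  1.78933284e-01 -6.08375221e-05] [ 0.29532795 -0.20886755  0.12763618]
top [[476.8, 0.0, 279.5], [0.0, 476.8, 212.2], [0.0, 0.0, 1.0]] [[0.03, 0.998, -0.063, 0.462], [-1.0, 0.03, 0.007, 0.128], [0.009, 0.063, 0.998, 1.211], [0.0, 0.0, 0.0, 1.0]] ['camera_matrix', 'pose']
top long_lamp 0.94 [0.377 0.194 0.044]
top long_lamp 0.92 [0.546 0.228 0.045]
top long_lamp 0.68 [0.727 0.322 0.047]
top long_lamp 0.62 [0.578 0.055 0.047]
top short_lamp 0.8 [ 0.629 -0.144  0.047]
top stop 0.58 [ 0.717 -0.024  0.009]
top long_switch 0.62 [0.549 0.301 0.04 ]
top long_switch 0.54 [0.393 0.129 0.042]
top long_switch 0.52 [0.74  0.25  0.037]
top long_switch 0.47 [ 0.479 -0.02   0.038]
side [[432.9, 0.0, 280.7], [0.0, 432.9, 215.9], [0.0, 0.0, 1.0]] [[-0.763, 0.41, -0.5, 0.068], [-0.646, -0.461, 0.608, 0.691], [0.019, 0.787, 0.617, 0.628], [0.0, 0.0, 0.0, 1.0]] ['camera_matrix', 'pose']
side long_lamp 0.8 [0.538 0.242 0.045]
side long_lamp 0.77 [ 0.463 -0.076  0.044]
side long_lamp 0.74 [0.367 0.229 0.049]
side long_lamp 0.66 [0.721 0.34  0.043]
side short_lamp 0.73 [ 0.615 -0.127  0.042]
side stop 0.62 [0.687 0.031 0.03 ]
side long_switch 0.67 [0.546 0.305 0.03 ]
side long_switch 0.63 [ 0.481 -0.016  0.03 ]
side long_switch 0.47 [0.505 0.053 0.032]
side long_switch 0.45 [0.731 0.256 0.035]
```

View pics/top0.png

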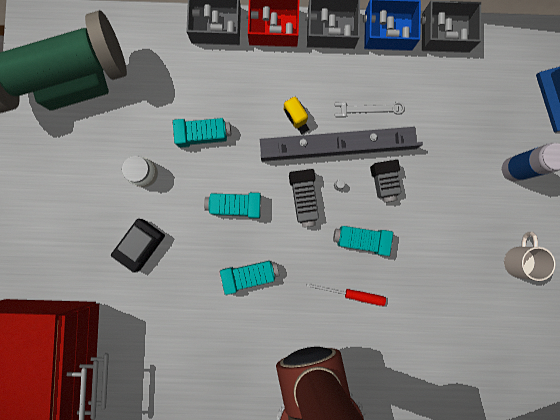

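View pics/side0.png

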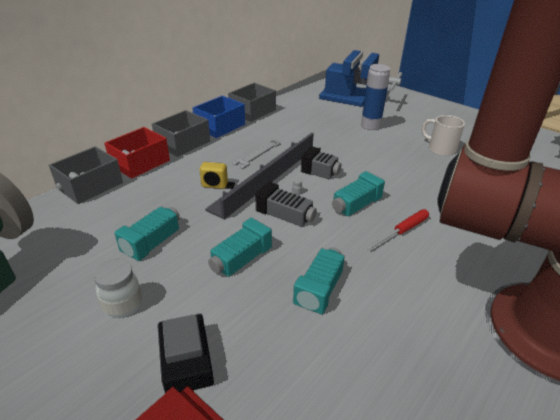

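The top view shows the grey long lamp at about (303,197) and the grey short lamp at (386,180), with the stop behind them at (340,143). A small loose knob sits between the lamps at (341,185). The four turquoise ones, at (200,130), (233,205), (364,240) and (250,276), are look-alikes. The long lamp is therefore the grey one at (303,197), the longer of the two grey ones. I'll confirm this with a crop and measure its pose.

```bash
cat > h.py <<'E'
from plant import *
import cv2,numpy as np
def ray(c,uv,z):
    k=get_calibration(c);K=np.array(k['camera_matrix']);P=np.array(k['pose'])
    uv=np.atleast_2d(uv).astype(float)
    d=np.c_[(uv[:,0]-K[0,2])/K[0,0],-(uv[:,1]-K[1,2])/K[1,1],-np.ones(len(uv))]@P[:3,:3].T
    o=P[:3,3];return o+d*((z-o[2])/d[:,2])[:,None]
def proj(c,X):
    k=get_calibration(c);K=np.array(k['camera_matrix']);P=np.array(k['pose'])
    p=(np.atleast_2d(X)-P[:3,3])@P[:3,:3];p=p*[1,-1,-1];q=p@K.T;return q[:,:2]/q[:,2:]
E
python3 - <<'E'
from h import *
f=grab_frame('top')
for q in('long_lamp','stop','long_switch','short_lamp'):
    for r in regions_of('top',q):
        m=r['pixels'];ys,xs=np.nonzero(m)
        if not len(xs):continue
        print(q,round(r['score'],2),[xs.min(),xs.max(),ys.min(),ys.max()],len(xs),np.round(cv2.minAreaRect(np.c_[xs,ys].astype(np.float32))[1:][0],1), np.round(cv2.boxPoints(cv2.minAreaRect(np.c_[xs,ys].astype(np.float32)))).tolist())
c=f[115:260,240:430];c=cv2.resize(c,None,fx=4,fy=4,interpolation=cv2.INTER_CUBIC);cv2.imwrite('pics/crop1.png',c[:,:,::-1])
E
```

```text
long_lamp 0.95 [np.int64(172), np.int64(231), np.int64(118), np.int64(148)] 1417 [29.2 59.2] [[172.0, 119.0], [231.0, 118.0], [231.0, 147.0], [172.0, 148.0]]
long_lamp 0.8 [np.int64(333), np.int64(392), np.int64(226), np.int64(256)] 1228 [58.9 25. ] [[331.0, 249.0], [334.0, 224.0], [393.0, 232.0], [390.0, 256.0]]
long_lamp 0.79 [np.int64(204), np.int64(260), np.int64(193), np.int64(218)] 1238 [56. 25.] [[204.0, 218.0], [204.0, 193.0], [260.0, 193.0], [260.0, 218.0]]
long_lamp 0.68 [np.int64(289), np.int64(317), np.int64(169), np.int64(226)] 1221 [57.  25.5] [[288.0, 171.0], [314.0, 169.0], [318.0, 225.0], [293.0, 227.0]]
long_lamp 0.64 [np.int64(220), np.int64(278), np.int64(261), np.int64(294)] 1252 [25.7 57.7] [[218.0, 270.0], [274.0, 256.0], [280.0, 281.0], [224.0, 295.0]]
stop 0.64 [np.int64(260), np.int64(422), np.int64(127), np.int64(161)] 3585 [ 23.  161.9] [[259.0, 139.0], [421.0, 126.0], [422.0, 149.0], [261.0, 161.0]]
stop 0.52 [np.int64(289), np.int64(318), np.int64(169), np.int64(227)] 1239 [57.4 25.5] [[288.0, 171.0], [314.0, 168.0], [319.0, 226.0], [293.0, 228.0]]
long_
[... 234 characters left out ...]
4. 11.] [[303.0, 222.0], [314.0, 222.0], [314.0, 226.0], [303.0, 226.0]]
long_switch 0.47 [np.int64(225), np.int64(230), np.int64(123), np.int64(135)] 69 [12.  5.] [[225.0, 123.0], [230.0, 123.0], [230.0, 135.0], [225.0, 135.0]]
long_switch 0.46 [np.int64(204), np.int64(208), np.int64(199), np.int64(210)] 44 [11.  4.] [[204.0, 199.0], [208.0, 199.0], [208.0, 210.0], [204.0, 210.0]]
long_switch 0.41 [np.int64(273), np.int64(278), np.int64(264), np.int64(275)] 51 [11.4  4.4] [[272.0, 265.0], [276.0, 264.0], [279.0, 275.0], [274.0, 276.0]]
short_lamp 0.71 [np.int64(370), np.int64(400), np.int64(160), np.int64(202)] 979 [40.9 29.6] [[369.0, 164.0], [398.0, 159.0], [405.0, 199.0], [375.0, 204.0]]
```

View pics/crop1.png

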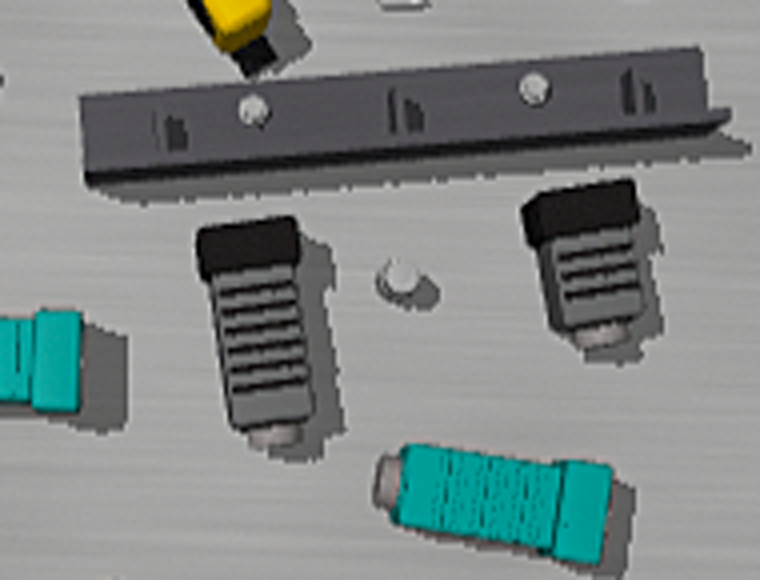

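The crop shows the long grey lamp with its head at crop (250,245) and switch at (275,435), the stop's front edge running from (88,187) to (730,122), and the knob at (403,278), clear of the lamp's path.

Run:
```python
from h import *
C=lambda p:np.array(p)/4-0.375+[240,115]
st=ray('top',C([[88,187],[730,122]]),0); st2=ray('top',C([[85,172],[730,108]]),.055)
hd=ray('top',C([[197,232],[298,216]]),.054); bx=ray('top',C([[233,432],[313,418]]),.046)
for n,a in(('stop',st),('stop top',st2),('head',hd),('rear',bx)):
    d=a[0]-a[1];print(n,np.round(a[:,:2],4).tolist(),'len',round(np.hypot(*d[:2]),4),'normal deg',round(np.degrees(np.arctan2(-d[0],d[1])),2))
m=hd.mean(0)-bx.mean(0);print('axis',np.degrees(np.arctan2(m[1],m[0])),'len',np.hypot(*m[:2]))
print('switch', np.round(ray('top',C([[275,446]]),.026),4))
kn=ray('top',C([[403,278]]),.01);print(kn)
print(state()['time'])
```

```text
stop [[0.6675, 0.1698], [0.7227, -0.2418]] len 0.4153 normal deg 7.64
stop top [[0.6673, 0.1701], [0.7195, -0.2248]] len 0.3984 normal deg 7.53
head [[0.6327, 0.1005], [0.6445, 0.039]] len 0.0626 normal deg 10.85
rear [[0.5114, 0.0748], [0.5215, 0.026]] len 0.0498 normal deg 11.66
axis 9.006128183309013 len 0.1236692327926843
switch [[0.5043 0.0475 0.026 ]]
[[ 0.61388457 -0.03198895  0.01      ]]
0.75
```

Emit:
{"api": "apply_moves", "payload": {"targets": [{"translation": [0,0,0],"twist": 1,"hand": 0},{"translation": [0,0,0],"twist": 1,"hand": 0},{"translation": [0,0,0],"twist": 0.29,"hand": 0},{"translation": [0.2,-0.4,0],"twist": 0,"hand": 0},{"translation": [0.2,-0.4,0],"twist": 0,"hand": 0},{"translation": [0.2,-0.4,0],"twist": 0,"hand": 0},{"translation": [0.2,-0.4,0],"twist": 0,"hand": 0},{"translation": [0.2,-0.4,0],"twist": 0,"hand": 0}]}}

```text
time: 1.55
tool_pos: [0.2934, -0.372, 0.2327]
tool_rot: [0.0, 0.998, 0.066, 0.0]
contact_force: [1.1, -0.6, 0.6]
gripper_width: -0.003
grasp_force: 0.0
```

Emit:
{"api": "apply_moves", "payload": {"targets": [{"translation": [0.2,-0.4,0],"twist": 0,"hand": 0},{"translation": [0.2,-0.4,0],"twist": 0,"hand": 0},{"translation": [0.2,-0.4,0],"twist": 0,"hand": 0},{"translation": [0.2,-0.4,0],"twist": 0,"hand": 0},{"translation": [0.2,-0.4,0],"twist": 0,"hand": 0},{"translation": [0.2,-0.4,0],"twist": 0,"hand": 0},{"translation": [0.2,-0.4,0],"twist": 0,"hand": 0},{"translation": [0,0,0],"twist": 0,"hand": 0}]}}

```text
time: 2.35
tool_pos: [0.3963, -0.0735, 0.2329]
tool_rot: [-0.001, 0.998, 0.07, 0.001]
contact_force: [-0.9, -0.3, -0.4]
gripper_width: -0.002
grasp_force: 0.0
```

```bash
cat > e.py <<'E'
from h import *
def tool(gn=.455,gt=-.018,gz=.032):
    s=state();p=s['tool_pos'];w,x,y,z=s['tool_rot']
    from scipy.spatial.transform import Rotation as R
    M=R.from_quat([x,y,z,w]).as_matrix();a=np.radians(7.5);n=np.array([np.cos(a),np.sin(a),0]);t=np.array([-n[1],n[0],0])
    print('t',round(s['time'],2),'pos',np.round(p,4),'n,t',np.round([p@n,p@t],4),'xang',round(np.degrees(np.arctan2(M[1,0],M[0,0])),2),'F',np.round(s['contact_force'],2),'w',round(s['gripper_width'],3))
    g=n*gn+t*gt+[0,0,gz];print('to go (units)',np.round(M.T@(g-p)*10,3), 'z axis',np.round(M[:,2],3))
E
python3 -c "
from e import *
tool()"
```

```text
t 2.35 pos [ 0.3963 -0.0735  0.2329] n,t [ 0.3833 -0.1246] xang 8.05 F [-0.95 -0.32 -0.37] w -0.002
to go (units) [ 0.725 -1.057  2.011] z axis [ 0.001  0.001 -1.   ]
```

Emit:
{"api": "apply_moves", "payload": {"targets": [{"translation": [0.24,-0.35,0],"twist": 0,"hand": 0},{"translation": [0.24,-0.35,0],"twist": 0,"hand": 0},{"translation": [0.24,-0.35,0],"twist": 0,"hand": 0},{"translation": [0,0,0.45],"twist": 0,"hand": 0},{"translation": [0,0,0.45],"twist": 0,"hand": 0},{"translation": [0,0,0.45],"twist": 0,"hand": 0},{"translation": [0,0,0.45],"twist": 0,"hand": 0},{"translation": [0,0,0.15],"twist": 0,"hand": 0}]}}

```text
time: 3.15
tool_pos: [0.4491, 0.0351, 0.0324]
tool_rot: [-0.0, 0.998, 0.065, -0.004]
contact_force: [0.1, -0.1, -0.6]
gripper_width: 0.001
grasp_force: 0.0
```

```bash
python3 -c "
from e import *
tool()
for c in('top','side'): 
    f=grab_frame(c);a,b=((130,230),(240,380)) if c=='top' else ((140,270),(190,370))
    cv2.imwrite('pics/n_'+c+'.png',cv2.resize(f[a[0]:a[1],b[0]:b[1]],None,fx=4,fy=4)[:,:,::-1])
"
```

```text
t 3.15 pos [0.4491 0.0351 0.0324] n,t [ 0.4498 -0.0238] xang 7.51 F [ 0.1  -0.06 -0.57] w 0.001
to go (units) [ 0.052 -0.058  0.004] z axis [-0.009  0.    -1.   ]
```

View pics/n_side.png

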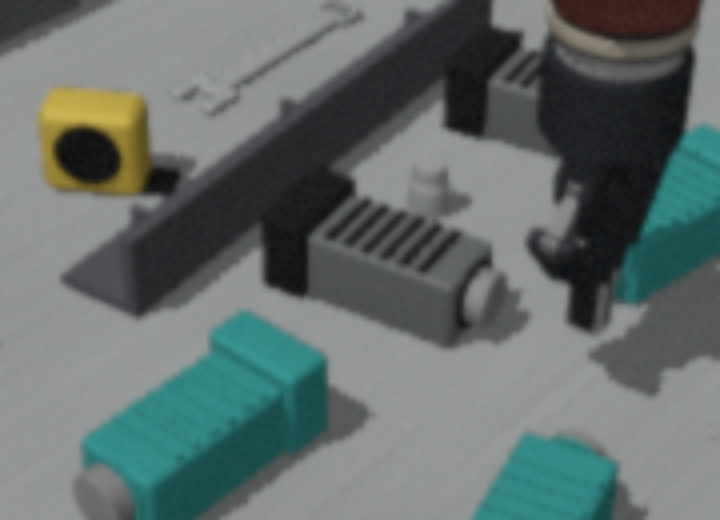

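The side view shows the shut fingers (590,310) behind the long lamp's switch (487,297), in line with it and at switch height, with nothing in between.

Emit:
{"api": "apply_moves", "payload": {"targets": [{"translation": [0.1,-0.06,0],"twist": 0,"hand": 0},{"translation": [0.1,0,0],"twist": 0,"hand": 0},{"translation": [0.05,0,0],"twist": 0,"hand": 0},{"translation": [0.05,0,0],"twist": 0,"hand": 0},{"translation": [0.05,0,0],"twist": 0,"hand": 0},{"translation": [0.04,0,0],"twist": 0,"hand": 0},{"translation": [0.04,0,0],"twist": 0,"hand": 0},{"translation": [0.04,0,0],"twist": 0,"hand": 0}]}}

```text
time: 4.05
tool_pos: [0.4984, 0.0478, 0.0373]
tool_rot: [-0.0, 0.998, 0.065, -0.001]
contact_force: [-2.0, -0.9, 1.1]
gripper_width: 0.002
grasp_force: 1.3
```

```bash
python3 -c "
from e import *
tool(.535)"
```

```text
t 4.05 pos [0.4984 0.0478 0.0373] n,t [ 0.5004 -0.0176] xang 7.5 F [-2.01 -0.94  1.09] w 0.002
to go (units) [0.346 0.004 0.053] z axis [-0.002 -0.    -1.   ]
```

Emit:
{"api": "apply_moves", "payload": {"targets": [{"translation": [0.04,0,0.03],"twist": 0,"hand": 0},{"translation": [0.04,0,0],"twist": 0,"hand": 0},{"translation": [0.04,0,0],"twist": 0,"hand": 0},{"translation": [0.04,0,0],"twist": 0,"hand": 0},{"translation": [0.03,0,0],"twist": 0,"hand": 0},{"translation": [0.03,0,0],"twist": 0,"hand": 0}]}}

```text
time: 4.65
tool_pos: [0.521, 0.0507, 0.0345]
tool_rot: [-0.0, 0.998, 0.065, 0.0]
contact_force: [-1.7, -0.7, -0.6]
gripper_width: -0.001
grasp_force: 0.5
```

```bash
python3 -c "
from e import *
tool(.535)
f=grab_frame('top');a,b=((130,230),(240,380))
cv2.imwrite('pics/n2_top.png',cv2.resize(f[a[0]:a[1],b[0]:b[1]],None,fx=5,fy=5)[:,:,::-1])
f=grab_frame('side');a,b=((140,270),(190,370))
cv2.imwrite('pics/n2_side.png',cv2.resize(f[a[0]:a[1],b[0]:b[1]],None,fx=4,fy=4)[:,:,::-1])
"
```

```text
t 4.65 pos [0.521  0.0507 0.0345] n,t [ 0.5232 -0.0177] xang 7.49 F [-1.66 -0.71 -0.57] w -0.001
to go (units) [0.118 0.003 0.025] z axis [ 0.  0. -1.]
```

View pics/n2_side.png

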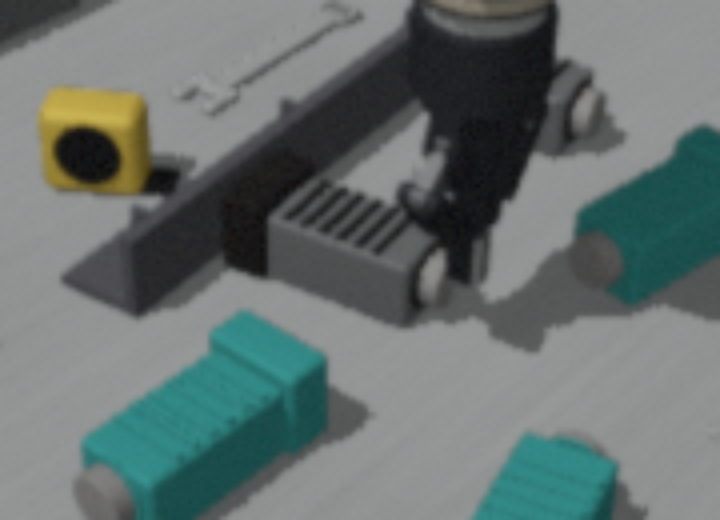

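View pics/n2_top.png

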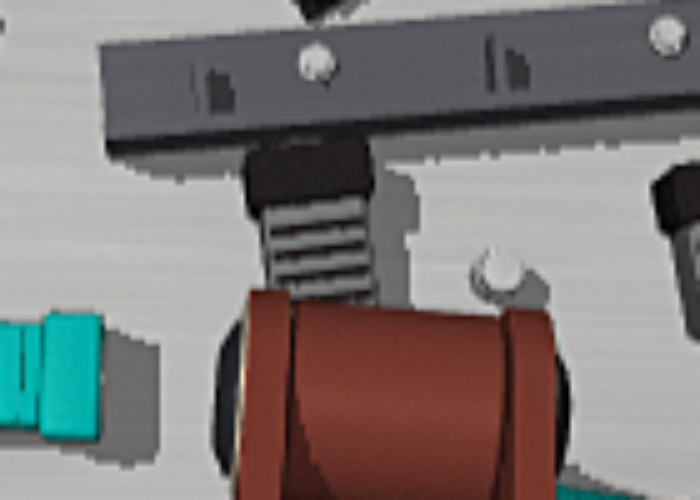

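The top view shows the long lamp's head (308,150) almost at the stop and nearly square, with the short lamp and knob untouched. I'll keep pushing gently.

Emit:
{"api": "apply_moves", "payload": {"targets": [{"translation": [0.02,0,0],"twist": 0,"hand": 0},{"translation": [0.02,0,0],"twist": 0,"hand": 0},{"translation": [0.02,0,0],"twist": 0,"hand": 0},{"translation": [0.02,0,0],"twist": 0,"hand": 0}]}}

```text
time: 5.15
tool_pos: [0.5287, 0.0517, 0.0347]
tool_rot: [-0.0, 0.998, 0.065, -0.0]
contact_force: [-2.8, -0.4, 1.3]
gripper_width: -0.002
grasp_force: 1.3
```

```bash
python3 -c "
from e import *
tool(.541)"
```

```text
t 5.15 pos [0.5287 0.0517 0.0347] n,t [ 0.5309 -0.0177] xang 7.49 F [-2.82 -0.35  1.32] w -0.002
to go (units) [0.101 0.003 0.026] z axis [-0.  0. -1.]
```

Emit:
{"api": "apply_moves", "payload": {"targets": [{"translation": [0.02,0,0],"twist": 0,"hand": 0},{"translation": [0.02,0,0],"twist": 0,"hand": 0}]}}

```text
time: 5.35
tool_pos: [0.5323, 0.0523, 0.0346]
tool_rot: [-0.0, 0.998, 0.065, -0.001]
contact_force: [-4.7, -0.6, 3.9]
gripper_width: -0.0
grasp_force: 2.5
```

Emit:
{"api": "apply_moves", "payload": {"targets": [{"translation": [0.02,0,0],"twist": 0,"hand": 0}]}}

```text
time: 5.45
tool_pos: [0.5338, 0.0525, 0.0345]
tool_rot: [-0.0, 0.998, 0.065, -0.001]
contact_force: [-10.6, -1.3, 6.5]
gripper_width: 0.001
grasp_force: 5.6
```

Emit:
{"api": "apply_moves", "payload": {"targets": [{"translation": [0.02,0,0],"twist": 0,"hand": 0}]}}

```text
time: 5.55
tool_pos: [0.5338, 0.0526, 0.0342]
tool_rot: [0.0, 0.998, 0.066, -0.004]
contact_force: [-16.6, -2.5, 12.9]
gripper_width: -0.001
grasp_force: 8.6
```

```bash
python3 -c "
from e import *
f=grab_frame('side');tool(.541);a,b=((165,235),(230,330))
cv2.imwrite('pics/p_side.png',cv2.resize(f[a[0]:a[1],b[0]:b[1]],None,fx=8,fy=8,interpolation=cv2.INTER_CUBIC)[:,:,::-1])
"
```

```text
t 5.6 pos [0.5338 0.0526 0.0342] n,t [ 0.5361 -0.0176] xang 7.52 F [-13.77  -2.28  11.43] w 0.003
to go (units) [0.05  0.004 0.022] z axis [-0.009 -0.001 -1.   ]
```

View pics/p_side.png

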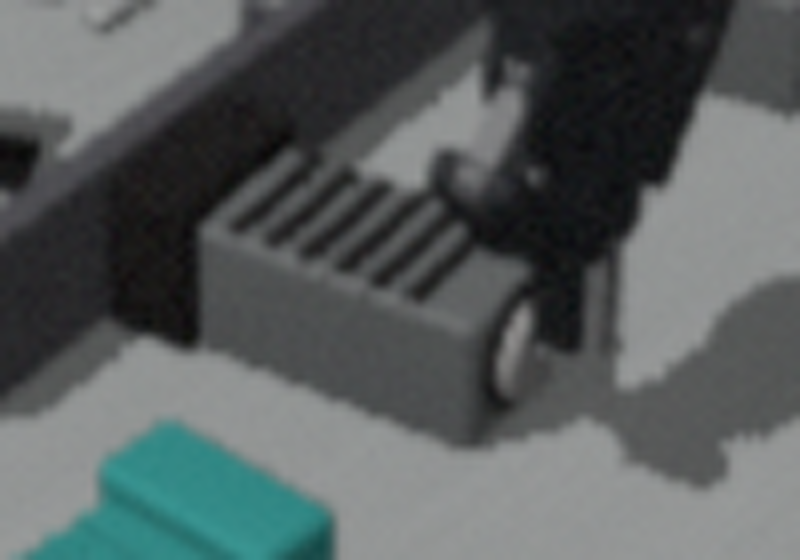

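The crop shows the head flush on the stop and the finger on the cap (515,345). I'll overlay the cap's predicted outline, pressed and unpressed, to check how far it is in.

```bash
python3 -c "
from h import *
im=cv2.imread('pics/p_side.png');a=np.radians(7.5);n=np.array([np.cos(a),np.sin(a),0]);t=np.array([-n[1],n[0],0])
S=.6838;tc=-.0165
P=lambda nn,tt,z:((proj('side',n*nn+t*tt+np.array([0,0,z]))[0]-[230,165]+.5)*8)
cs=[P(S-.125,tc+y,z) for y,z in((.026,0),(.026,.046),(-.026,.046))]
print('rear corners',np.round(cs).tolist())
sh=np.array([478,443])-cs[0]
print('shift',sh, 'finger corner',P(.5361+.011,-.0176+.0145,.0125),P(.5361+.0135,-.0176+.0145,.0125))
for c in cs: cv2.circle(im,tuple(int(v) for v in c+sh),4,(0,0,255),-1)
for d,col in((.008,(0,255,0)),(.014,(255,0,255))):
    q=np.array([P(S-.125-d,tc+.017*np.cos(u),.026+.017*np.sin(u))+sh for u in np.linspace(0,6.28,40)]).astype(int)
    cv2.polylines(im,[q],True,col,1)
cv2.imwrite('pics/ov.png',im)
"
```

```text
rear corners [[450.0, 462.0], [454.0, 335.0], [549.0, 246.0]]
shift [ 28.14221697 -19.4779944 ] finger corner [508.79314975 420.19028166] [501.38531453 417.16978781]
```

View pics/ov.png

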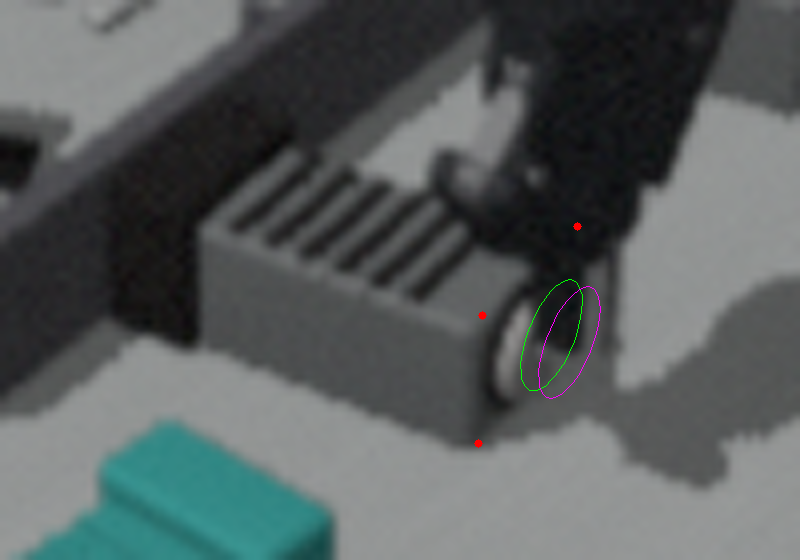

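```bash
python3 -c "
from h import *
for X in([.449,.0351,.0104],[.449,.0351,.025]): print((proj('side',X)[0]-[190,140]+.5)*4)
a=np.radians(7.5);n=np.array([np.cos(a),np.sin(a),0]);t=np.array([-n[1],n[0],0])
for z in(.012,.025):
  for s in(.0145,-.0145): print(z,s,(proj('side',n*.5361+t*(-.0176+s)+np.array([0,0,z]))[0]-[230,165]+.5)*8)
"
```

```text
[581.73738824 354.50981322]
[584.26644463 334.27122527]
0.012 0.0145 [541.49850012 434.92337112]
0.012 -0.0145 [592.76632444 383.69691542]
0.025 0.0145 [543.43728627 399.08841233]
0.025 -0.0145 [595.07783962 348.14447493]
```

Compared with the earlier crop, the cap sits about 3 px (about 6 mm) closer to the tail. The force rose along the spring's curve and then hit a hard stop, so the switch is fully in. I'll finish the hold and then back off straight.

Emit:
{"api": "apply_moves", "payload": {"targets": [{"translation": [0,0,0],"twist": 0,"hand": 0},{"translation": [0,0,0],"twist": 0,"hand": 0},{"translation": [0,0,0],"twist": 0,"hand": 0},{"translation": [0,0,0],"twist": 0,"hand": 0}]}}

```text
time: 6.0
tool_pos: [0.5338, 0.0526, 0.0343]
tool_rot: [0.0, 0.998, 0.066, -0.004]
contact_force: [-13.5, -1.8, 11.0]
gripper_width: 0.0
grasp_force: 6.8
```

Emit:
{"api": "apply_moves", "payload": {"targets": [{"translation": [-0.03,0,0],"twist": 0,"hand": 0},{"translation": [-0.04,0,0],"twist": 0,"hand": 0},{"translation": [-0.05,0,0],"twist": 0,"hand": 0},{"translation": [-0.1,0,0],"twist": 0,"hand": 0},{"translation": [-0.2,0,0],"twist": 0,"hand": 0},{"translation": [-0.2,0,0],"twist": 0,"hand": 0},{"translation": [0,0,-0.4],"twist": 0,"hand": 0},{"translation": [0,0,-0.4],"twist": 0,"hand": 0}]}}

```text
time: 6.8
tool_pos: [0.4729, 0.0447, 0.1137]
tool_rot: [-0.0, 0.998, 0.065, -0.001]
contact_force: [2.5, -0.2, 1.4]
gripper_width: 0.007
grasp_force: 0.0
```

Emit:
{"api": "apply_moves", "payload": {"targets": [{"translation": [0,0,-0.4],"twist": 0,"hand": 0},{"translation": [0,0,-0.4],"twist": 0,"hand": 0},{"translation": [-0.2,0.4,0],"twist": 0,"hand": 0},{"translation": [-0.2,0.4,0],"twist": 0,"hand": 0},{"translation": [-0.2,0.4,0],"twist": 0,"hand": 0},{"translation": [0,0.4,0],"twist": 0,"hand": 0},{"translation": [0,0.4,0],"twist": 0,"hand": 0},{"translation": [0,0,0],"twist": 0,"hand": 0}]}}

```text
time: 7.6
tool_pos: [0.4417, -0.1653, 0.195]
tool_rot: [0.001, 0.998, 0.063, 0.001]
contact_force: [0.0, 0.7, 0.1]
gripper_width: -0.002
grasp_force: 0.0
```

```bash
python3 -c "
from e import *
f=grab_frame('top');tool();g=grab_frame('side')
A=cv2.resize(f[115:245,250:430],(720,520),interpolation=cv2.INTER_CUBIC);cv2.imwrite('pics/f.png',A[:,:,::-1])
a=cv2.resize(f[125:225,270:410],None,fx=4,fy=4,interpolation=cv2.INTER_CUBIC)
B=cv2.resize(g[165:235,230:330],(560,400)[:2],interpolation=cv2.INTER_CUBIC)[:190+210]
c=np.vstack([a[:340],B[120:380]]) 
cv2.imwrite('pics/f2.png',c[:600,:,::-1])
"
```

```text
t 7.65 pos [ 0.4416 -0.1633  0.1947] n,t [ 0.4165 -0.2195] xang 7.28 F [ 0.17  1.1  -0.57] w -0.0
to go (units) [ 0.376 -2.017  1.627] z axis [ 0.001 -0.    -1.   ]
```

View pics/f2.png

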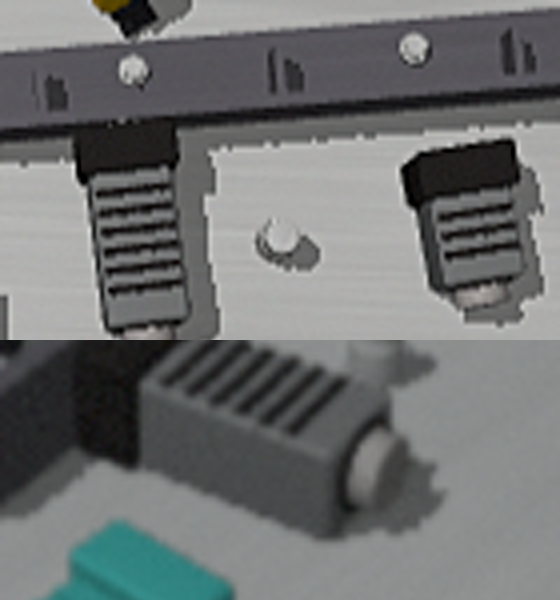

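The lamp lies against the stop with its switch back out at (375,470), and the short lamp is where it was. I'll check squareness numerically.

```bash
python3 -c "
from h import *
f=grab_frame('top')
g=cv2.cvtColor(f,cv2.COLOR_RGB2GRAY)
L=cv2.createLineSegmentDetector().detect(cv2.resize(g,None,fx=4,fy=4,interpolation=cv2.INTER_CUBIC))[0][:,0]/4
for l in L:
    m=(l[:2]+l[2:])/2
    if 260<m[0]<330 and 148<m[1]<215 and np.hypot(*(l[:2]-l[2:]))>12:
        X=ray('top',[l[:2],l[2:]],.046);d=X[1]-X[0];a=np.degrees(np.arctan2(d[1],d[0]))%90
        print(np.round(l,1),'world deg mod90',round(a,2))
for c in('top',):
    for r in regions_of(c,'long_lamp'):
        ys,xs=np.nonzero(r['pixels'])
        if 280<xs.mean()<320: 
            print(cv2.minAreaRect(np.c_[xs,ys].astype(np.float32)))
            X=ray('top',np.c_[xs,ys],.046)[:,:2];X-=X.mean(0);v=np.linalg.svd(X,full_matrices=False)[2][0];print('pca deg',np.degrees(np.arctan(v[1]/v[0])))
"
```

```text
[261.  161.4 259.9 143.6] world deg mod90 5.37
[295.8 208.  291.3 171.8] world deg mod90 8.72
[296.3 196.5 315.8 194.3] world deg mod90 8.38
[271.9 198.6 271.9 220.5] world deg mod90 1.76
[294.9 182.1 312.4 179.9] world deg mod90 8.86
[300.7 186.2 313.3 184.7] world deg mod90 8.7
[294.5 172.3 312.4 170.3] world deg mod90 8.35
[307.4 182.9 295.4 184.1] world deg mod90 7.28
[301.5 205.7 316.1 204.1] world deg mod90 7.97
[261.7 157.8 298.6 154.7] world deg mod90 6.61
[287.7 159.1 263.3 161.1] world deg mod90 6.47
[304.3 154.2 327.  152.7] world deg mod90 5.59
[270.6 219.5 270.6 201.1] world deg mod90 1.76
[273.1 219.8 273.1 199.2] world deg mod90 1.72
((302.8049011230469, 183.756103515625), (58.821502685546875, 26.075511932373047), 85.03025817871094)
pca deg 8.698962015749155
```

```bash
python3 -c "
from h import *
f=grab_frame('top')
g=cv2.cvtColor(f,cv2.COLOR_RGB2GRAY)
L=cv2.createLineSegmentDetector().detect(cv2.resize(g,None,fx=4,fy=4,interpolation=cv2.INTER_CUBIC))[0][:,0]/4
for l in L:
    m=(l[:2]+l[2:])/2
    if 255<m[0]<430 and 120<m[1]<165 and np.hypot(*(l[:2]-l[2:]))>30:
        X=ray('top',[l[:2],l[2:]],.05);d=X[1]-X[0];a=np.degrees(np.arctan2(d[1],d[0]))%90
        print(np.round(l,1),'world deg mod90',round(a,2))
# sub-pixel: darkest plate band edges per column
G=g.astype(float)
for lo,hi in((262,285),(330,415),(262,415)):
    pts=[]
    for u in range(lo,hi):
        if 286<=u<=328: continue
        v0=161-(u-262)*0.09; vs=np.arange(int(v0)-8,int(v0)+6); 
        col=G[vs,u]; k=np.argmax(np.diff(col)); k=min(max(k,1),len(col)-3); dd=np.diff(col)[k-1:k+2]; s=(dd@[-1,0,1])/max(dd.sum(),1)
        pts.append((u,vs[k]+.5+s))
    pts=np.array(pts);p=np.polyfit(pts[:,0],pts[:,1],1)
    r=pts[:,1]-np.polyval(p,pts[:,0]);ok=abs(r)<1;p=np.polyfit(pts[ok,0],pts[ok,1],1)
    X=ray('top',[[270,np.polyval(p,270)],[410,np.polyval(p,410)]],0);d=X[1]-X[0];print(lo,hi,ok.sum(),'bottom edge',p,np.degrees(np.arctan2(d[1],d[0]))%90,X[:,:2])
"
```

```text
[304.1 135.2 414.6 126.4] world deg mod90 6.44
[259.6 138.6 302.6 135.3] world deg mod90 6.31
[261.7 157.9 298.6 154.7] world deg mod90 6.71
[354.3 150.4 396.8 147. ] world deg mod90 6.37
[416.1 149.  314.8 157. ] world deg mod90 6.4
262 285 15 bottom edge [-1.80100708e-01  2.09827896e+02] 12.102970769095364 [[ 0.66859966  0.14841446]
 [ 0.74549232 -0.21016707]]
330 415 85 bottom edge [-7.97840503e-02  1.81778301e+02] 6.408528191754513 [[ 0.67109065  0.14849234]
 [ 0.71142372 -0.2106026 ]]
262 415 105 bottom edge [-8.08006464e-02  1.82159136e+02] 6.466735996448307 [[ 0.67081582  0.14848375]
 [ 0.71151724 -0.2106014 ]]
```

The stop's long edges give 6.4°, while the lamp's ribs give about 8.4°, so the lamp is 2° off square with a gap of about 2 mm at one corner. To fix it without touching the switch, I'll grip the lamp's body across its sides, aligned to the stop. Then I'll nudge it flush and let go.

```bash
sed -i 's/radians(7.5)/radians(6.4)/' e.py; python3 -c "
from e import *
a=np.radians(6.4);n=np.array([np.cos(a),np.sin(a),0]);t=np.array([-n[1],n[0],0])
for uv in([306.05,195.4],[303.6,181],[303.45,171.3]):
    X=ray('top',[uv],.046)[0];print(np.round(X,4),'n,t',X@n,X@t)
print('stop n',np.array([.6708,.1485,0])@n)
tool(.612,-.006,.15)"
```

```text
[0.5789 0.0565 0.046 ] n,t 0.5815718413093636 -0.008331127626333944
[0.6143 0.0635 0.046 ] n,t 0.6175028632296106 -0.005347558895654613
[0.6383 0.0645 0.046 ] n,t 0.6414850642628946 -0.007016864763208651
stop n 0.6831726566055674
t 7.85 pos [ 0.4416 -0.1605  0.1945] n,t [ 0.421  -0.2087] xang 7.57 F [ 0.35  0.09 -0.42] w 0.001
to go (units) [ 1.951 -1.988  0.445] z axis [ 0.  0. -1.]
```

Emit:
{"api": "apply_moves", "payload": {"targets": [{"translation": [0,0,0],"twist": 0.19,"hand": 1},{"translation": [0.31,-0.34,0],"twist": 0,"hand": 1},{"translation": [0.31,-0.34,0],"twist": 0,"hand": 1},{"translation": [0.31,-0.34,0],"twist": 0,"hand": 1},{"translation": [0.31,-0.34,0],"twist": 0,"hand": 1},{"translation": [0.3,-0.33,0],"twist": 0,"hand": 1},{"translation": [0.3,-0.33,0],"twist": 0,"hand": 1},{"translation": [0,0,0],"twist": 0,"hand": 1}]}}

```text
time: 8.65
tool_pos: [0.6035, 0.0648, 0.1943]
tool_rot: [-0.001, 0.998, 0.059, 0.0]
contact_force: [-0.3, -1.3, 0.1]
gripper_width: 1.001
grasp_force: 0.0
```

Emit:
{"api": "apply_moves", "payload": {"targets": [{"translation": [0,0,0.4],"twist": 0,"hand": 1},{"translation": [0,0,0.3],"twist": 0,"hand": 1},{"translation": [0,0,0],"twist": 0,"hand": 1},{"translation": [0,0,0],"twist": 0,"hand": 1}]}}

```text
time: 9.05
tool_pos: [0.6015, 0.0601, 0.1246]
tool_rot: [-0.0, 0.998, 0.056, -0.001]
contact_force: [-0.1, 1.2, 1.0]
gripper_width: 0.998
grasp_force: 0.0
```

```bash
python3 -c "
from e import *
tool(.605,-.007,.031)"
```

```text
t 9.05 pos [0.6015 0.0601 0.1246] n,t [ 0.6044 -0.0073] xang 6.42 F [-0.06  1.17  0.99] w 0.998
to go (units) [ 0.007 -0.003  0.936] z axis [-0.001 -0.    -1.   ]
```

Emit:
{"api": "apply_moves", "payload": {"targets": [{"translation": [0,0,0.3],"twist": 0,"hand": 1},{"translation": [0,0,0.2],"twist": 0,"hand": 1},{"translation": [0,0,0.1],"twist": 0,"hand": 1}]}}

```text
time: 9.35
tool_pos: [0.6025, 0.0598, 0.0654]
tool_rot: [0.0, 0.998, 0.056, 0.001]
contact_force: [0.0, 0.3, 0.3]
gripper_width: 1.0
grasp_force: 0.0
```

Emit:
{"api": "apply_moves", "payload": {"targets": [{"translation": [0,0,0.2],"twist": 0,"hand": 1},{"translation": [0,0,0.13],"twist": 0,"hand": 1},{"translation": [0,0,0],"twist": 0,"hand": 1}]}}

```text
time: 9.65
tool_pos: [0.6013, 0.0598, 0.0308]
tool_rot: [-0.0, 0.998, 0.056, -0.001]
contact_force: [-0.5, -0.1, 0.1]
gripper_width: 0.999
grasp_force: 0.0
```

Emit:
{"api": "apply_moves", "payload": {"targets": [{"translation": [0,0,0],"twist": 0,"hand": 0.75},{"translation": [0,0,0],"twist": 0,"hand": 0.66},{"translation": [0,0,0],"twist": 0,"hand": 0.62},{"translation": [0,0,0],"twist": 0,"hand": 0.6},{"translation": [0,0,0],"twist": 0,"hand": 0.58},{"translation": [0,0,0],"twist": 0,"hand": 0.58}]}}

```text
time: 10.25
tool_pos: [0.6031, 0.0604, 0.0338]
tool_rot: [-0.0, 0.998, 0.056, 0.001]
contact_force: [-2.0, 1.7, 7.7]
gripper_width: 0.588
grasp_force: 55.4
```

Emit:
{"api": "apply_moves", "payload": {"targets": [{"translation": [0.01,0,0],"twist": 0,"hand": 0.58},{"translation": [0.01,0,0],"twist": 0,"hand": 0.58}]}}

```text
time: 10.45
tool_pos: [0.6031, 0.0605, 0.0337]
tool_rot: [-0.0, 0.998, 0.056, -0.002]
contact_force: [-12.9, 0.3, 15.4]
gripper_width: 0.593
grasp_force: 56.1
```

Emit:
{"api": "apply_moves", "payload": {"targets": [{"translation": [0.01,0,0],"twist": 0,"hand": 0.58}]}}

```text
time: 10.55
tool_pos: [0.6031, 0.0605, 0.0337]
tool_rot: [-0.0, 0.998, 0.056, -0.003]
contact_force: [-16.9, 0.5, 18.3]
gripper_width: 0.591
grasp_force: 56.4
```

Emit:
{"api": "apply_moves", "payload": {"targets": [{"translation": [-0.01,0,0],"twist": 0,"hand": 0.58},{"translation": [0,0,0],"twist": 0,"hand": 0.65},{"translation": [0,0,0],"twist": 0,"hand": 0.75},{"translation": [0,0,0],"twist": 0,"hand": 1},{"translation": [0,0,0],"twist": 0,"hand": 1},{"translation": [0,0,-0.2],"twist": 0,"hand": 1},{"translation": [0,0,-0.4],"twist": 0,"hand": 1},{"translation": [0,0,-0.4],"twist": 0,"hand": 1}]}}

```text
time: 11.35
tool_pos: [0.603, 0.06, 0.1313]
tool_rot: [-0.0, 0.998, 0.056, -0.001]
contact_force: [0.1, 0.2, 0.2]
gripper_width: 1.001
grasp_force: 0.0
```

Emit:
{"api": "apply_moves", "payload": {"targets": [{"translation": [0,0,-0.4],"twist": 0,"hand": 1},{"translation": [-0.3,0.34,-0.1],"twist": 0,"hand": 1},{"translation": [-0.3,0.34,0],"twist": 0,"hand": 1},{"translation": [-0.3,0.34,0],"twist": 0,"hand": 1},{"translation": [-0.3,0.34,0],"twist": 0,"hand": 1},{"translation": [-0.3,0.34,0],"twist": 0,"hand": 1},{"translation": [-0.3,0.34,0],"twist": 0,"hand": 1},{"translation": [0,0,0],"twist": 0,"hand": 1}]}}

```text
time: 12.15
tool_pos: [0.4456, -0.1662, 0.1815]
tool_rot: [0.001, 0.999, 0.053, -0.0]
contact_force: [0.7, 0.3, 0.2]
gripper_width: 1.001
grasp_force: 0.0
```

```bash
python3 -c "
from e import *
f=grab_frame('top');tool();g=cv2.cvtColor(f,cv2.COLOR_RGB2GRAY)
L=cv2.createLineSegmentDetector().detect(cv2.resize(g,None,fx=4,fy=4,interpolation=cv2.INTER_CUBIC))[0][:,0]/4
for l in L:
    m=(l[:2]+l[2:])/2
    if 280<m[0]<330 and 148<m[1]<215 and np.hypot(*(l[:2]-l[2:]))>12:
        X=ray('top',[l[:2],l[2:]],.046);d=X[1]-X[0];print(np.round(l,1),round(np.degrees(np.arctan2(d[1],d[0]))%90,2))
h=grab_frame('side')
a=cv2.resize(f[125:225,270:410],None,fx=4,fy=4,interpolation=cv2.INTER_CUBIC)
B=cv2.resize(h[165:235,230:330],(560,400),interpolation=cv2.INTER_CUBIC)
cv2.imwrite('pics/f3.png',np.vstack([a[:340],B[120:380]])[:,:,::-1])
"
```

```text
t 12.2 pos [ 0.4468 -0.1646  0.1816] n,t [ 0.4257 -0.2134] xang 6.13 F [-0.06  0.46 -0.37] w 1.002
to go (units) [ 0.283 -1.955  1.496] z axis [ 0. -0. -1.]
[296.  207.3 291.5 171.5] 8.66
[296.7 196.5 316.1 194.3] 8.23
[295.9 186.8 314.5 184.6] 8.71
[294.9 177.1 307.1 175.6] 8.74
[299.4 191.3 315.1 189.4] 8.58
[294.5 172.3 312.7 170.3] 8.22
[301.4 181.3 313.9 179.7] 9.25
[313.9 182.2 295.4 184.1] 7.96
[302.  205.6 316.4 204. ] 8.14
[261.7 157.8 298.9 154.7] 6.65
[309.9 167.1 293.4 168.7] 7.22
[304.6 154.2 322.7 152.9] 5.82
```

View pics/f3.png

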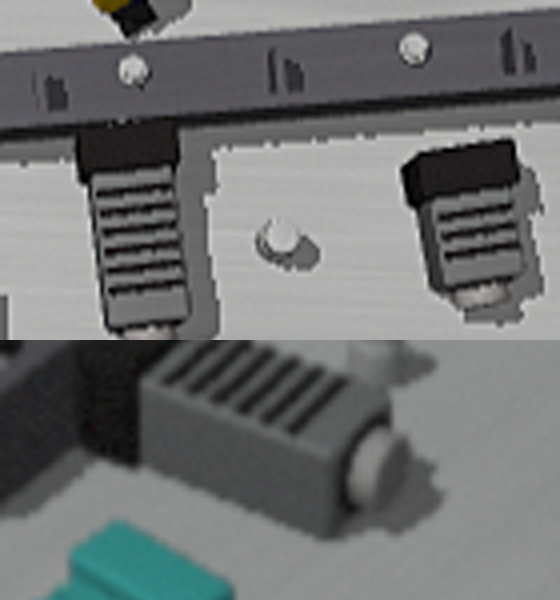

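The lamp's pose hardly changed after being clamped parallel to the stop and pressed flush at 17 N. It was already square, and the 2° reading was bias from the short rib lines. The switch is out, the short lamp hasn't moved and the robot is clear, so I'm handing in.

```bash
python3 -c "
from plant import *
print(job_done())"
```

```text
the job is handed in; nothing more can be done
None
```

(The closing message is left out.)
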